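Arm the microscope laser

ROBOT

A 7-joint arm with a two-finger parallel gripper is mounted at the origin on the work surface. World frame = base frame: x ahead of the robot, y to its left, z up, the work surface at z = 0. Lengths are in m, angles in rad, forces in N, time in s.
With the tool pointing down it reaches from about 0.425 to 0.925 m from the base axis. Payload 6.8 kg.
Tool frame: the origin (TCP) lies at the very end of the fingers, on their centre line; the grasp point (between the pads) lies 19 mm behind it; z points along the fingers, y is the line along which they close (so a half turn about z gives the same grasp; the last joint's range is limited). The gripper opens to 85 mm and grips with 20 to 120 N. Pads are 22 mm wide; open, the fingers measure 114 mm over their backs; the gripper's body (76 mm by 85 mm) begins 54 mm behind the grasp point. The pads swing forward as they close: fully open they stand 13 mm farther back than shut.
Start: joints at [-1.209, 0.477, 0.022, 1.555, -0.011, 1.109, -0.083], TCP at [0.306, 0.602, 0.231] pointing down, gripper open.
Joint ranges: [-2.96, 2.96], [-0.34, 2.1], [-1.41, 1.46], [0.24, 2.44], [-1.37, 4.51], [0.17, 1.92], [-2.96, 2.96]. Speed limits (rad/s): [2.39, 2.39, 3.14, 3.14, 3.14, 3.14, 3.14].

INTERFACE

Orientations are given as a unit quaternion [w, x, y, z].
In Python, from station import bot gives the robot as it stands. The module is installed in compiled form; this text tells all that it offers.
- The arm moves only by the shell command python3 -m jog 'ROWS' [OPENING] [FORCE]. ROWS is JSON, a list of rows, each a list of 4 numbers: the shift along the tool's x, y, z in cm, then the turn about the tool's z in rad. In form: [[x, y, z, spin], ...]. A call has 1 to 20 rows; each row is the pose to reach, as a shift and turn from the pose commanded when the call began, along the tool's axes at that moment; what a row does not reach only later rows make up. A row lasts 1/12 s, in which the tool goes at most 41.7 mm and 7.16 degrees, less where a joint would pass 70% of its speed; a pose out of reach is approached as far as the arm can. A call with a gripper value outside its range is refused whole. OPENING is the closure, from -1 (fully open) to 1 (shut), set as the call begins (- or left out, the last holds). The fingers move at their own pace and stop on an object; FORCE is the grip in N (left out, the last holds). Time passes only in rows, so rows that repeat a pose let the fingers close. It gives the time, the measured TCP pose, the force, the opening and the grip force at its end, in the units of the state.
- bot.get_obs(): the state, without advancing time (a new reading comes with each control period).
- bot.read_camera(name): name is "scene" or "top" or "wrist"; returns a dict with "pixels" (480x640x3 uint8, red, green, blue), "depth" (480x640 float32, m along the optical axis (not along the pixel's ray), 0 where there is no reading), "fovy" (degrees; the focal length in pixels is half the picture's height over the tangent of half this angle, whatever the lens; pixels are square), "cx", "cy" (the principal point, pixels), "distortion" ([k1, k2, p1, p2, k3] as OpenCV has them; the pictures are not rectified), "pose" (4x4, takes a point from camera to world coordinates). Camera axes: x right, y down, z forward; pixel columns grow to the right and rows downward; lengths in m; the calibration is good to about 2 mm. A picture is of the moment at which its call begins.
- bot.hand_in(): hands the job in; it is judged then, once.
The state is a dict: "t": time; "q": joint angles; "joint_vel": joint speeds; "joint_torque": joint torques, N m; "eef_pos": TCP position; "tool_rot": TCP orientation; "contact_force": force on the tool from outside, world axes, zero at the start; "torque": the same for the moment, N m; "gripper_width": opening from 0.0 (shut) to 1.0 (fully open); "grasp_force": force on a finger pad.
Only numpy, scipy, OpenCV 4.12 (cv2) and the standard library are available. Lean on these libraries where they do the work, as an engineer would, in place of code of your own. Each camera call takes 0.05 s, during which the arm holds its last target. There are 200 camera calls.

TASK

Arm the laser on the white controller: lift the hinged black guard up and back by its lip, flip the toggle lever beneath it from the far side, where it leans now, fully over towards the robot's side, then bring the guard over so that it drops shut again. Leave the toggle over on the robot's side and leave the small things around the controller where they stand.

Things in the scene. Friction and masses are not known exactly. Their poses are not given: they have to be found in the camera images.
- console: White laser controller fixed to the table, 200 mm (its x) by 220 (its y) by 60 high, grey panel on top. Origin: centre of its underside, z up. It stands side-on: yaw -109 to -66 degrees, so its x points to the robot's right, its y away from the robot. A dial (r 13, 12 mm high) and a key lock (r 10, 9 mm high) are fixed on the panel at x, y = -55, +78 and -55, -78 mm.
- guard (a joint): Angle (rad) of the black guard, a bottomless plastic box, 80 g, 64 mm wide, 4 mm walls: 0 shut, grows as its lip lifts, stop at 1.95 (tipped back past upright). Free hinge at its right end (seen from the robot), axis along the console's y; under 3 N moves it. Below about 1.3 rad it falls shut by its weight; beyond about 1.4 it falls back onto the stop and stays.
- guard_hinge (a point): Point on the guard's hinge axis, midway: at (70, 0, 85) mm in the console's frame, 25 mm above the panel. Two steel hinge ears stand beside it at y = +-37 mm, 34 mm high. The shut guard's end wall on the lip side is 90 mm from it (console -x), 2 mm clear of the panel; the top plate is 54 to 58 mm above the panel.
- guard_lip (a point): Middle of the outer lower edge of the guard's lip, which carries the top plate on 26 mm beyond the end wall (console -x, the robot's left), 50 mm wide, 4 mm thick. When shut 116 mm from the hinge along console -x and 29 mm above it (114 mm above the table, free space below it down to the panel). It turns with the guard.
- toggle (a joint): Angle (rad) of the steel toggle lever: near 0 off (leaning 23 degrees to the far side, console +y), stop at 0.8 on (leaning 23 degrees to the robot's side, console -y). Stiff friction, about 1.5 N at the tip; it stays where it is left.
- toggle_tip (a point): Centre of the 13 mm ball at the tip of the toggle lever, 40 mm from its pivot. The pivot is at (25, 0, 63) mm in the console's frame (axis along x); the ball is about 100 mm above the table and swings from y = +16 to y = -16 mm. The rod is 8 mm thick. Under the shut guard.
- objective: Loose steel microscope objective standing upright, 32 mm diameter, 50 high, beyond the console's far side. Origin: centre of its underside. To be left alone.
- slidebox: Loose plastic slide box, 87 by 36 by 32 mm high, beyond the console's far side. Origin: centre of its underside. To be left alone.
- oil: Loose small bottle, 32 mm diameter, 60 high, to the right of the console (console +x). Origin: centre of its underside. To be left alone.

How it is judged:
On the way, in this order (a step that is already met when the one before it is completed fails the run):
1. the guard is lifted while the toggle is still off (value of joint guard above 0.7 rad and value of joint toggle below 0.3 rad), for 0.1 s.
2. the toggle is flipped over to the robot's side under the lifted guard (value of joint toggle above 0.6 rad and value of joint guard above 0.4 rad), for 0.1 s.
At the end, for the whole second after the job is handed in: The guard is shut (within 0.06 rad), the toggle leans to the robot's side (joint above 0.6 of 0.8 rad), and the objective, slide box and bottle stand within 20 mm of where they were (value of joint guard below 0.06 rad and value of joint toggle above 0.6 rad and distance of each of objective, slidebox, oil from where it was at the start of the episode below 0.02 m and angle between each of objective, oil's own z axis and vertical below 0.2 rad); the robot touches nothing.
It fails at once if the objective, slide box or bottle is lifted, carried or shoved by more than 20 mm (distance of any of objective, slidebox, oil from where it was at the start of the episode above 0.02 m).
It also fails if it takes over 64 s, if anything falls off the work surface, if the arm or the gripper's body presses on something with over 40 N, if the wrist force passes 120 N, or if a joint passes its speed limit or range.

## Working session

There is one attempt and no reset: what is moved stays moved. The work goes in short steps, Python scripts to look and compute and a shell command to move; the robot and the scene stay as the last step left them, time stands still between calls to the robot, and variables do not carry over. Pictures are saved under pics/ and viewed, at most 10 in all, crops included, and the job is handed in when it is done.

```bash
mkdir -p pics; python3 - <<'E'
from station import bot
import cv2,numpy as np
o=bot.get_obs();print({k:np.round(v,3) for k,v in o.items()})
for n in("scene","top"):
    c=bot.read_camera(n);np.savez(n+".npz",**c);cv2.imwrite(f"pics/{n}0.png",c["pixels"][:,:,::-1]);print(n,c["fovy"],c["cx"],c["cy"],c["distortion"],np.round(c["pose"],3))
E
```

```text
{'t': np.float64(0.0), 'q': array([-1.209,  0.478,  0.022,  1.556, -0.012,  1.109, -0.083]), 'joint_vel': array([-0.001, -0.   ,  0.001, -0.   , -0.001,  0.001, -0.001]), 'joint_torque': array([ 0.0000e+00, -5.9646e+01,  1.6080e+00, -2.8120e+01,  1.2000e-02,
        1.0000e-02, -0.0000e+00]), 'eef_pos': array([0.305, 0.601, 0.23 ]), 'tool_rot': array([-0.   ,  0.233,  0.973, -0.001]), 'contact_force': array([-0.385, -0.589,  0.52 ]), 'torque': array([-0.066,  0.047,  0.031]), 'grasp_force': np.float64(0.0), 'gripper_width': np.float64(1.0)}
scene 53.61997814550981 321.2973509856388 244.1735149686994 [-0.06716552  0.          0.          0.          0.        ] [[ 0.656  0.457 -0.6    1.056]
 [ 0.754 -0.42   0.505 -0.351]
 [-0.021 -0.784 -0.62   0.546]
 [ 0.     0.     0.     1.   ]]
top 49.18232554099137 320.96414531961335 247.90010841485844 [0.04525736 0.         0.         0.         0.        ] [[-0.013 -0.994  0.106  0.565]
 [-0.999  0.008 -0.042  0.053]
 [ 0.041 -0.107 -0.993  0.734]
 [ 0.     0.     0.     1.   ]]
```

View pics/top0.png

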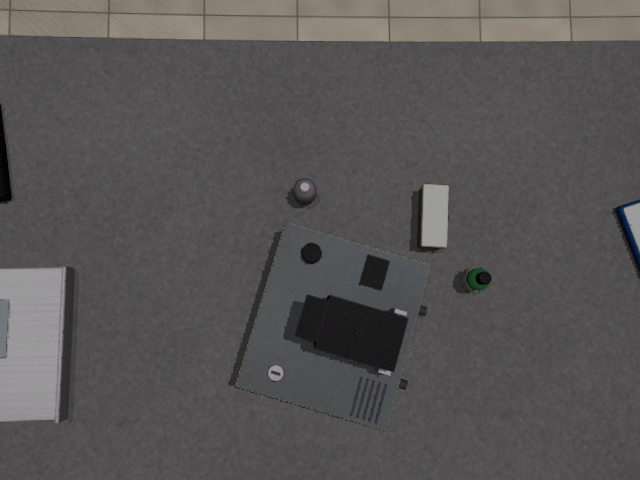

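View pics/scene0.png

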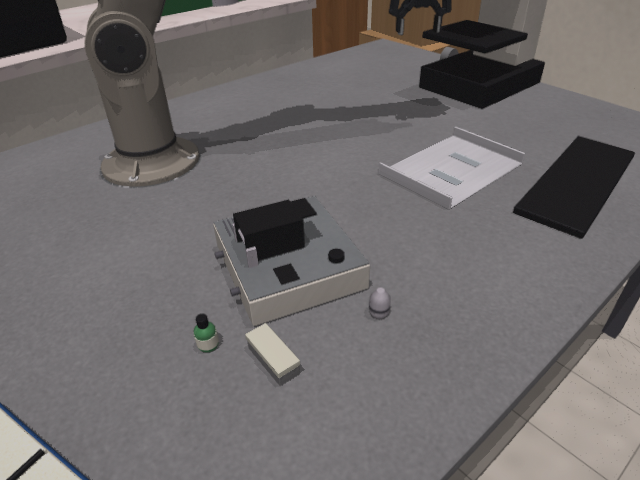

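The top view shows the panel with corners near (289,223), (430,264), (384,429) and (236,387). The dial is at (312,253), the key lock at (276,373) and the lip edge near (303,318), with the bottle at (478,279). The scene view agrees: the guard is shut and its lip is on the robot's left.

```bash
cat > h.py <<'E'
import numpy as np,cv2
def cam(c):
    f=240/np.tan(np.radians(float(c["fovy"]))/2);return np.array([[f,0,float(c["cx"])],[0,f,float(c["cy"])],[0,0,1]]),np.array(c["distortion"]),np.array(c["pose"])
def cloud(c):
    K,d,T=cam(c);v,u=np.mgrid[:480,:640]
    n=cv2.undistortPoints(np.stack([u,v],-1).reshape(-1,1,2).astype(float),K,d).reshape(480,640,2)
    z=np.array(c["depth"]);p=np.dstack([n*z[...,None],z])
    return p@T[:3,:3].T+T[:3,3]
def ray(c,u,v,h):
    K,d,T=cam(c);n=cv2.undistortPoints(np.array([[[u,v]]],float),K,d)[0,0]
    r=T[:3,:3]@[*n,1];return T[:3,3]+r*(h-T[2,3])/r[2]
E
python3 - <<'E'
from h import *
c=np.load("top.npz");P=cloud(c);z=P[...,2]
print("table",np.median(z[100:200,100:250]))
m=((z>.045)).astype(np.uint8);m[:, :200]=0;m[:,:][:210]=0;m[:,432:]=0
# console outline: panel+things
cn,_=cv2.findContours(m,0,2);k=max(cn,key=cv2.contourArea)
pts=np.array([ray(c,*q[0],.06)[:2] for q in k])
r=cv2.minAreaRect((pts*1000).astype(np.float32));print(r)
for n,u,v,h in(("dial",312,253,.072),("key",276,373,.069),("c1",289,223,.06),("c2",430,264,.06),("c3",384,429,.06),("c4",236,387,.06)):print(n,ray(c,u,v,h).round(4))
d,k=ray(c,312,253,.072),ray(c,276,373,.069)
def rep(o,yaw):
    R=np.array([[np.cos(yaw),-np.sin(yaw)],[np.sin(yaw),np.cos(yaw)]])
    for n,q in(("hinge",(.07,0)),("lip",(-.046,0)),("piv",(.025,0)),("dial",(-.055,.078)),("key",(-.055,-.078))):print(n,(o+R@q).round(4))
w=np.array([[-.055,.078],[-.055,-.078],[-.1,.11],[.1,.11],[.1,-.11],[-.1,-.11]])
I=np.array([ray(c,u,v,h)[:2] for u,v,h in((312,253,.072),(276,373,.069),(289,223,.06),(430,264,.06),(384,429,.06),(236,387,.06))])
A=I-I.mean(0);B=w-w.mean(0)
yaw=np.arctan2((B[:,0]*A[:,1]-B[:,1]*A[:,0]).sum(),(A*B).sum());R=np.array([[np.cos(yaw),-np.sin(yaw)],[np.sin(yaw),np.cos(yaw)]])
o=I.mean(0)-R@w.mean(0);print("yaw",np.degrees(yaw),"o",o,"res",(I-o-w@R.T).round(4).tolist());rep(o,yaw)
# guard points in console frame
s=(z>.1)&(z<.14);Q=(P[s][:,:2]-o)@R;k=(abs(Q)<.12).all(1);print(Q[k].min(0),Q[k].max(0),np.median(P[s][k][:,2]))
c2=np.load("scene.npz");P2=cloud(c2);s=(P2[...,2]>.105)&(P2[...,2]<.14);Q=(P2[s][:,:2]-o)@R;k=(abs(Q)<.13).all(1);print("scene",np.percentile(Q[k],[1,99],axis=0),np.median(P2[s][k][:,2]))
E
```

```text
table -0.0004672628317987093
((539.6746826171875, 8.242637634277344), (199.26853942871094, 218.70614624023438), 72.99467468261719)
dial [0.6293 0.0364 0.072 ]
key [0.481  0.0823 0.069 ]
c1 [0.6697 0.0654 0.06  ]
c2 [ 0.6148 -0.1169  0.06  ]
c3 [ 0.4095 -0.0513  0.06  ]
c4 [0.4639 0.1323 0.06  ]
yaw -107.27759275096139 o [0.53924995 0.00720501] res [[-0.0008, -0.0002], [-0.0001, -0.0005], [-0.0042, -0.0046], [0.0002, 0.0041], [0.005, 0.0043], [-0.0001, -0.003]]
hinge [ 0.5185 -0.0596]
lip [0.5529 0.0511]
piv [ 0.5318 -0.0167]
dial [0.6301 0.0366]
key [0.4811 0.0829]
[-0.04735286 -0.03257518] [0.07602351 0.03277911] 0.11787727293838907
scene [[-0.04455083 -0.03203495]
 [ 0.07566178  0.03261829]] 0.11773481257970592
```

```bash
cat > go.py <<'E'
# python3 go.py x y z(mm, console) ... -> shift in cm along current tool axes, plus spin to align tool y with console y
import sys,numpy as np
from station import bot
from scipy.spatial.transform import Rotation as Ro
o=np.array([.5395,.0075,0]);C=Ro.from_euler('z',-107.2,degrees=True).as_matrix()
s=bot.get_obs();w,x,y,z=s["tool_rot"];R=Ro.from_quat([x,y,z,w]).as_matrix()
p=C.T@(s["eef_pos"]-o)*1000;print("t",s["t"],"console",p.round(1),"F",(C.T@s["contact_force"]).round(1),"w",s["gripper_width"])
T=R.T@C;print("spin",np.arctan2(-T[0,1],T[1,1]).round(3))
a=[float(v) for v in sys.argv[1:]]
for g in np.reshape(a,(-1,3)):print(g,(T@(g-p)/10).round(2))
E
python3 go.py -40 0 180 -40 0 106
python3 - <<'E'
from h import *
c=np.load("top.npz");C=np.radians(-107.2);R=np.array([[np.cos(C),-np.sin(C)],[np.sin(C),np.cos(C)]])
for u,v,h in((478,279,.06),(305,185,.05),(434,216,.032)):print(((ray(c,u,v,h)[:2]-[.5395,.0075])@R*1000).round())
E
```

```text
t 0.1 console [-498.1 -399.3  230.4] F [ 0.3  0.2 -0. ] w 0.9960898630482444
spin 1.401
[-40.   0. 180.] [-47.09 -38.4    5.11]
[-40.   0. 106.] [-47.09 -38.39  12.51]
[161. 108.]
[-89. 164.]
[ 91. 178.]
```

```bash
python3 -m jog '[[-1,-0.8,0.1,0.05],[-3.5,-3,0.4,0.15],[-6.5,-5.3,0.7,0.25],[-9.5,-7.7,1,0.35],[-12.5,-10,1.4,0.45],[-15.5,-12.5,1.7,0.55],[-18.5,-15,2,0.65],[-21.5,-17.5,2.3,0.75],[-24.5,-20,2.7,0.85],[-27.5,-22.5,3,0.95],[-30.5,-25,3.3,1.05],[-33.5,-27.5,3.6,1.15],[-36.5,-30,4,1.25],[-39.5,-32.5,4.3,1.32],[-42.5,-34.8,4.6,1.38],[-45,-36.8,4.9,1.4],[-46.5,-38,5.1,1.4],[-47.1,-38.4,5.1,1.4],[-47.1,-38.4,5.1,1.4],[-47.1,-38.4,5.1,1.4]]' -1
python3 go.py -40 0 180 -40 0 103
```

```text
t: 1.77
eef_pos: [0.5513, 0.0473, 0.1801]
tool_rot: [-0.0, 0.804, 0.594, -0.0]
contact_force: [0.1, 0.0, -0.1]
gripper_width: 1.002
grasp_force: 0.0
t 1.7667 console [-41.5  -0.5 180.1] F [-0.   0.1 -0.1] w 1.0017388606760265
spin 0.002
[-40.   0. 180.] [-0.15  0.05  0.01]
[-40.   0. 103.] [-0.16  0.05  7.71]
```

```bash
python3 -m jog '[[-0.1,0,1,0],[-0.1,0,2.5,0],[-0.1,0,4,0],[-0.1,0,5.5,0],[-0.1,0,6.8,0],[-0.1,0,7.6,0],[-0.1,0,7.8,0],[-0.1,0,7.8,0]]' -1
python3 -m jog '[[0,0,0,0],[0,0,0,0],[0,0,0,0],[0,0,0,0],[0,0,0,0],[0,0,0,0],[0,0,0,0],[0,0,0,0],[0,0,0,0],[0,0,0,0]]' 1 30
python3 - <<'E'
from station import bot
import cv2
c=bot.read_camera("scene");cv2.imwrite("pics/s1.png",cv2.resize(c["pixels"][120:360,160:480,::-1],(800,600)))
E
python3 go.py
```

```text
t: 2.43
eef_pos: [0.5508, 0.0463, 0.1017]
tool_rot: [-0.0, 0.804, 0.594, -0.001]
contact_force: [0.1, -0.6, 0.5]
gripper_width: 1.0
grasp_force: 0.0
t: 3.27
eef_pos: [0.5515, 0.0457, 0.1033]
tool_rot: [-0.0, 0.805, 0.594, 0.0]
contact_force: [-3.0, 1.9, 6.1]
gripper_width: 0.572
grasp_force: 29.9
t 3.3167 console [-4.000e+01  1.000e-01  1.033e+02] F [ 0.2 -2.1  6.4] w 0.5719972234583521
spin 0.001
```

View pics/s1.png

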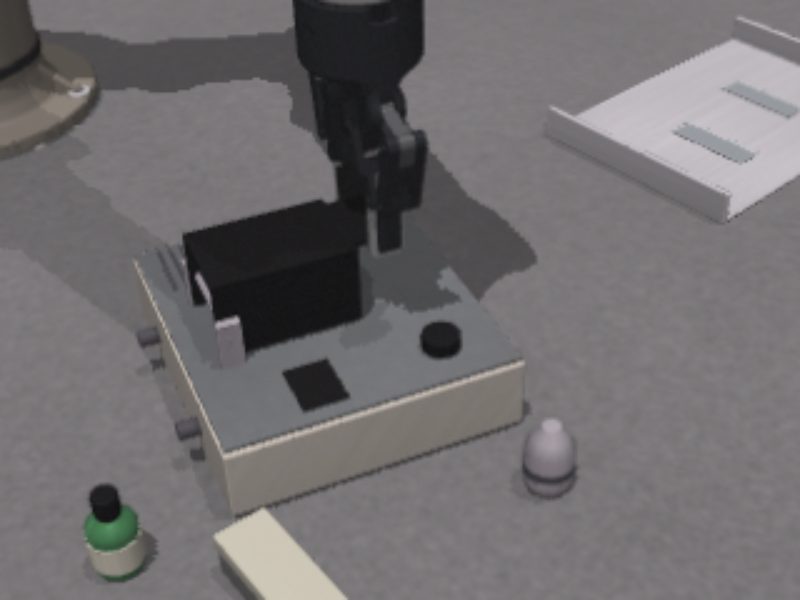

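The fingers hold the lip from both sides, near (365,230) in the crop, with an opening of 0.57, which is about 49 mm. Next I lift it along the hinge arc.

```bash
python3 -m jog '[[-0.1,0,-0.4,0],[-0.27,0,-0.8,0],[-0.6,0,-1.6,0],[-0.95,0,-2.4,0],[-1.4,0,-3.1,0],[-1.9,0,-3.8,0],[-2.45,0,-4.5,0],[-3.05,0,-5.1,0],[-3.65,0,-5.65,0],[-4.35,0,-6.2,0],[-5.05,0,-6.65,0],[-5.8,0,-7.1,0],[-6.6,0,-7.45,0],[-6.6,0,-7.45,0],[-6.6,0,-7.45,0]]'
python3 - <<'E'
from station import bot
import cv2
c=bot.read_camera("scene");cv2.imwrite("pics/s2.png",cv2.resize(c["pixels"][120:360,160:480,::-1],(800,600)))
E
python3 go.py
```

```text
t: 4.57
eef_pos: [0.5318, -0.0178, 0.177]
tool_rot: [-0.0, 0.805, 0.594, 0.0]
contact_force: [-1.7, 0.7, -4.8]
gripper_width: 0.568
grasp_force: 32.0
t 4.6167 console [2.600e+01 1.000e-01 1.768e+02] F [-0.4 -0.6 -3.8] w 0.572450927138759
spin 0.001
```

View pics/s2.png

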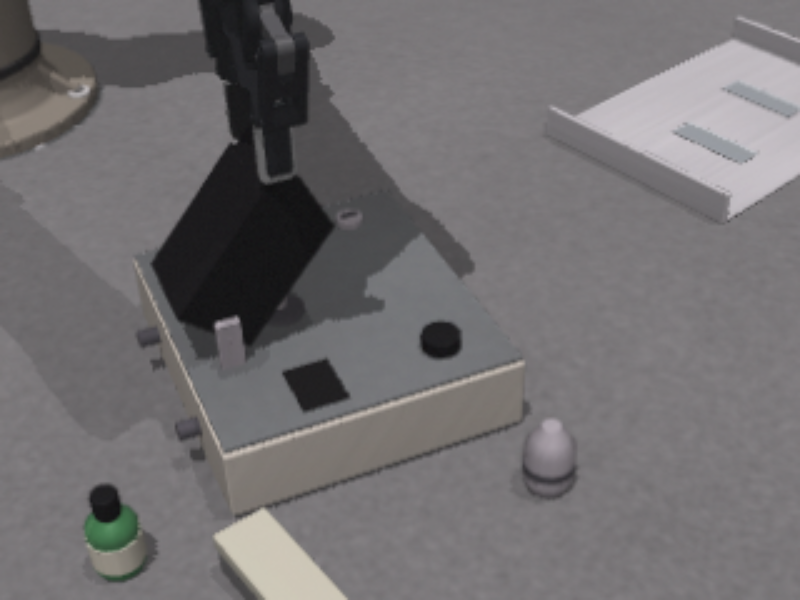

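The guard is at about 0.9 rad and still gripped at its lip, near (275,170). I carry on past upright and release.

```bash
python3 -m jog '[[-0.8,0,-0.3,0],[-1.6,0,-0.55,0],[-2.45,0,-0.72,0],[-3.3,0,-0.85,0],[-4.15,0,-0.88,0],[-5,0,-0.87,0],[-5.85,0,-0.8,0],[-6.7,0,-0.65,0],[-7.3,0,-0.5,0],[-7.8,0,-0.37,0],[-7.8,0,-0.37,0],[-7.8,0,-0.37,0]]'
python3 -m jog '[[0,0,0,0],[0,0,0,0],[0,0,0,0],[0,0,0,0],[0,0,-0.5,0],[0,0,-2,0],[0,0,-4,0],[0,0,-6,0],[0,0,-7.5,0],[0,0,-8,0],[0,0,-8,0]]' -1
python3 - <<'E'
from station import bot
import cv2
c=bot.read_camera("scene");cv2.imwrite("pics/s3.png",cv2.resize(c["pixels"][120:360,160:480,::-1],(800,600)))
E
python3 go.py 18 50 250 18 50 90
```

```text
t: 5.62
eef_pos: [0.5086, -0.0935, 0.1808]
tool_rot: [0.0, 0.805, 0.593, -0.0]
contact_force: [-5.6, 1.7, 7.4]
gripper_width: 0.57
grasp_force: 34.5
t: 6.53
eef_pos: [0.5099, -0.0924, 0.2619]
tool_rot: [0.001, 0.804, 0.594, 0.001]
contact_force: [-0.1, 0.1, 0.1]
gripper_width: 0.999
grasp_force: 0.0
t 6.5833 console [104.2   0.5 260.6] F [ 0.1 -0.2 -0.5] w 0.9994310608648287
spin 0.001
[ 18.  50. 250.] [8.61 4.96 1.07]
[18. 50. 90.] [ 8.61  4.94 17.07]
```

View pics/s3.png

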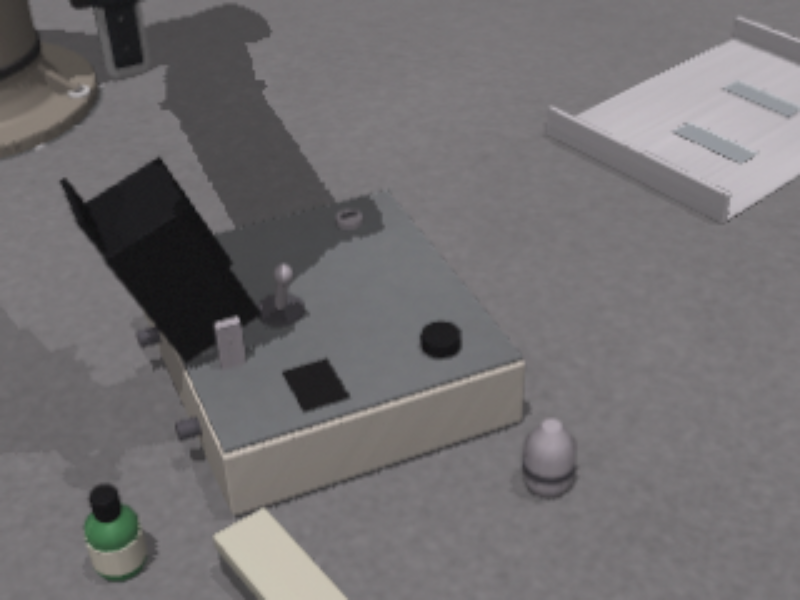

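The guard rests back on its stop. The toggle ball is visible at (284,272) in the crop, leaning to the far side. I close the fingers and go down on its far side.

```bash
python3 -m jog '[[1.5,0.8,0,0],[4,2.3,0,0],[6.5,3.8,0,0],[8,4.7,0,0],[8.6,5,0,0],[8.6,5,1.5,0],[8.6,5,4,0],[8.6,5,7,0],[8.6,5,10,0],[8.6,5,12.5,0],[8.6,5,15,0],[8.6,5,16.5,0],[8.6,5,17,0],[8.6,5,17,0],[8.6,5,17,0]]' 1 30
python3 go.py 18 3 90
```

```text
t: 7.83
eef_pos: [0.5821, -0.0252, 0.0907]
tool_rot: [0.0, 0.805, 0.594, -0.0]
contact_force: [-0.1, 0.0, 0.3]
gripper_width: -0.0
grasp_force: 0.0
t 7.8333 console [18.7 50.4 90.7] F [ 0.  -0.1  0.3] w -0.0002635178705678342
spin 0.001
[18.  3. 90.] [ 0.07 -4.74  0.07]
```

Sweep towards the robot (tool −y), first stopping at y ≈ 12 mm to read force.

```bash
python3 -m jog '[[0,-0.6,0,0],[0,-1.3,0,0],[0,-2,0,0],[0,-2.6,0,0],[0,-3.2,0,0],[0,-3.7,0,0],[0,-4,0,0],[0,-4,0,0]]'
python3 go.py
python3 - <<'E'
from station import bot
import cv2
c=bot.read_camera("scene");cv2.imwrite("pics/s4.png",cv2.resize(c["pixels"][180:300,200:360,::-1],(800,600)))
E
```

```text
t: 8.5
eef_pos: [0.5428, -0.0127, 0.0904]
tool_rot: [-0.0, 0.804, 0.594, -0.0]
contact_force: [0.4, -0.5, 0.6]
gripper_width: -0.001
grasp_force: 0.1
t 8.5 console [18.3  9.1 90.4] F [0.4 0.6 0.6] w -0.0005562643832468216
spin 0.002
```

View pics/s4.png

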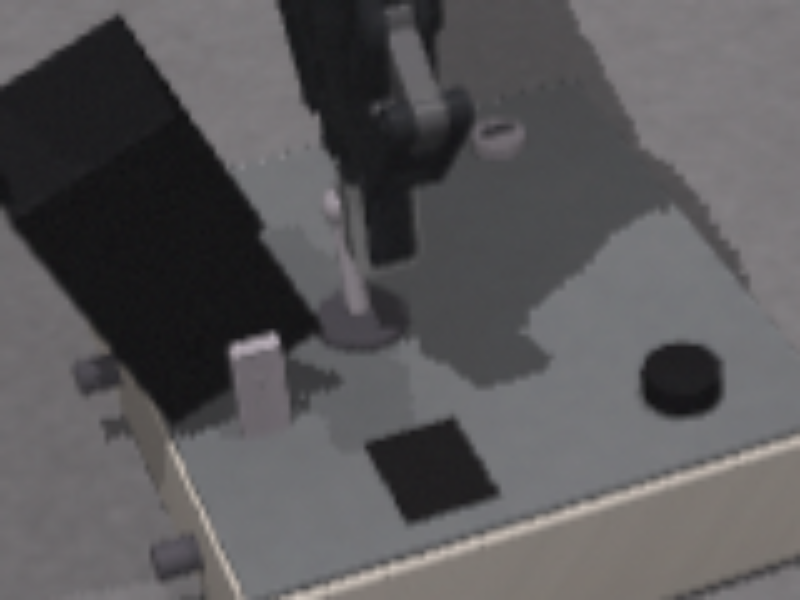

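The lever, with its ball at (333,205) in the crop, is in front of the fingers and already moving over. I continue to the stop in small steps.

```bash
python3 -m jog '[[0,-0.3,0,0],[0,-0.6,0,0],[0,-0.6,0,0],[0,-0.6,0,0]]';python3 go.py
python3 -m jog '[[0,-0.1,0,0],[0,-0.2,0,0],[0,-0.2,0,0]]';python3 go.py
```

```text
t: 8.88
eef_pos: [0.5379, -0.0113, 0.0904]
tool_rot: [-0.0, 0.805, 0.594, -0.0]
contact_force: [1.0, -0.2, 0.3]
gripper_width: -0.0
grasp_force: 0.2
t 8.8833 console [18.5  4.  90.4] F [-0.1  1.   0.3] w -0.00020623880914077123
spin 0.001
t: 9.13
eef_pos: [0.5373, -0.011, 0.0908]
tool_rot: [0.001, 0.805, 0.594, 0.001]
contact_force: [3.5, -1.2, -1.8]
gripper_width: -0.001
grasp_force: 1.7
t 9.1333 console [18.3  3.3 90.8] F [ 0.1  3.7 -1.8] w -0.0013845902721464681
spin 0.001
```

```bash
python3 -m jog '[[0,-0.1,0,0],[0,-0.2,0,0],[0,-0.2,0,0]]';python3 go.py
python3 -m jog '[[0,-0.1,0,0],[0,-0.2,0,0],[0,-0.2,0,0]]';python3 go.py
```

```text
t: 9.38
eef_pos: [0.5368, -0.0106, 0.0913]
tool_rot: [0.002, 0.805, 0.594, 0.002]
contact_force: [7.1, -2.5, -0.7]
gripper_width: 0.006
grasp_force: 3.2
t 9.3833 console [18.   2.8 91.3] F [ 0.3  7.5 -0.7] w 0.00611925870462662
spin 0.001
t: 9.63
eef_pos: [0.5364, -0.0101, 0.0919]
tool_rot: [0.003, 0.805, 0.594, 0.003]
contact_force: [9.9, -2.3, -0.9]
gripper_width: -0.003
grasp_force: 4.5
t 9.6333 console [17.7  2.2 91.9] F [-0.7 10.1 -0.9] w -0.0025903036792992765
spin 0.001
```

At the stop (10 N). Back off, rise, and look.

```bash
python3 -m jog '[[0,1,0,0],[0,2.5,0,0],[0,4,0,0],[0,4.5,-1,0],[0,4.5,-3.5,0],[0,4.5,-6.5,0],[0,4.5,-9.5,0],[0,4.5,-12.5,0],[0,4.5,-15.5,0],[0,4.5,-17,0],[0,4.5,-17,0],[0,4.5,-17,0]]'
python3 - <<'E'
from station import bot
import cv2
c=bot.read_camera("scene");cv2.imwrite("pics/s5.png",cv2.resize(c["pixels"][180:300,200:360,::-1],(800,600)))
E
python3 go.py 178 0 260 178 0 165 65 0 165
```

```text
t: 10.63
eef_pos: [0.5749, -0.0227, 0.2612]
tool_rot: [-0.0, 0.805, 0.594, 0.0]
contact_force: [-0.1, 0.7, -0.3]
gripper_width: -0.002
grasp_force: 0.0
t 10.6833 console [ 18.4  42.2 260. ] F [ 0.6  0.  -0.8] w -0.0008247371530206623
spin 0.001
[178.   0. 260.] [-1.595e+01 -4.240e+00  1.000e-02]
[178.   0. 165.] [-15.95  -4.22   9.51]
[ 65.   0. 165.] [-4.65 -4.21  9.51]
```

View pics/s5.png

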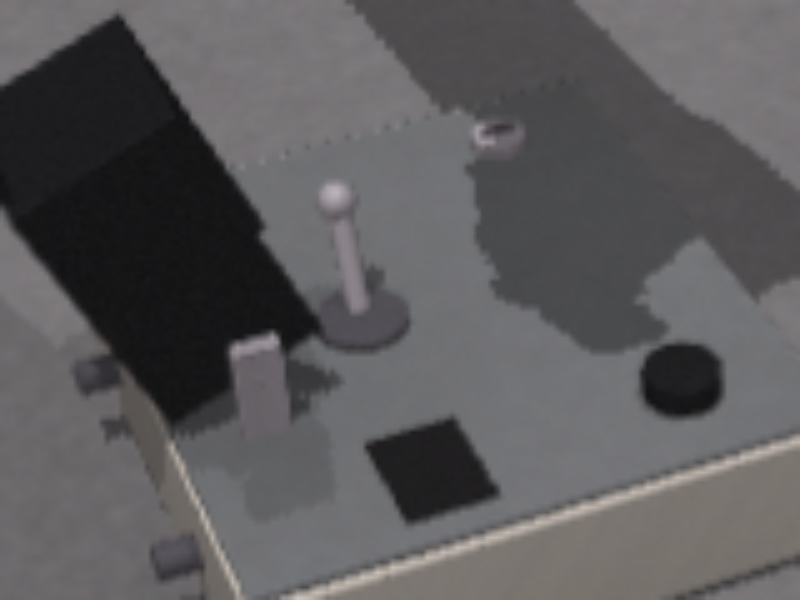

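The toggle now leans the other way, with its ball at (336,200) in the crop. A ray cast will confirm the angle.

```bash
python3 - <<'E'
from h import *
c=np.load("scene.npz");C=np.radians(-107.2);R=np.array([[np.cos(C),-np.sin(C)],[np.sin(C),np.cos(C)]])
print(((ray(c,267.2,220,.0998)[:2]-[.5395,.0075])@R*1000).round(1))
E
python3 -m jog '[[-1.5,-0.4,0,0],[-4,-1.1,0,0],[-7,-1.9,0,0],[-10,-2.7,0,0],[-13,-3.5,0,0],[-15,-4,0,0],[-16,-4.2,0,0],[-16,-4.2,1.5,0],[-16,-4.2,4,0],[-16,-4.2,6.5,0],[-16,-4.2,8.5,0],[-16,-4.2,9.5,0],[-16,-4.2,9.5,0],[-16,-4.2,9.5,0]]'
python3 go.py 65 0 165
```

```text
[ 24.8 -16.7]
t: 11.85
eef_pos: [0.4879, -0.1633, 0.1653]
tool_rot: [-0.0, 0.805, 0.594, -0.001]
contact_force: [-0.9, 0.3, 0.5]
gripper_width: 0.002
grasp_force: 0.0
t 11.85 console [178.4   1.2 165.3] F [-0.  -0.9  0.5] w 0.0015709329092680583
spin 0.001
[ 65.   0. 165.] [11.34 -0.1   0.02]
```

Toggle fully on (y = −16.7 mm). I push the guard over along console −x (tool +x).

```bash
python3 -m jog '[[0.5,0,0,0],[1.2,0,0,0],[2,0,0,0],[2.8,0,0,0],[3.6,0,0,0],[4.4,0,0,0],[5.2,0,0,0],[6,0,0,0],[6.8,0,0,0],[7.6,0,0,0],[8.4,0,0,0],[9.2,0,0,0],[10,0,0,0],[10.7,0,0,0],[11.3,0,0,0],[11.3,0,0,0],[11.3,0,0,0],[11.3,0,0,0]]'
python3 -m jog '[[-0.5,0,-0.5,0],[-1.5,0,-2,0],[-2,0,-4,0],[-2,0,-7,0],[-2,0,-10,0],[-2,0,-11,0],[-2,0,-11,0],[-2,0,-11,0],[-2,0,-11,0]]'
python3 - <<'E'
from station import bot
import cv2
from h import *
c=bot.read_camera("scene");cv2.imwrite("pics/s6.png",cv2.resize(c["pixels"][120:360,160:480,::-1],(800,600)))
P=cloud(c);C=np.radians(-107.2);R=np.array([[np.cos(C),-np.sin(C)],[np.sin(C),np.cos(C)]])
Q=(P[...,:2]-[.5395,.0075])@R
for a,b in((-.042,-.025),(-.02,.02),(.03,.07)):
    s=(Q[...,0]>a)&(Q[...,0]<b)&(abs(Q[...,1])<.02)&(P[...,2]<.2);print(np.median(P[s][:,2]))
E
python3 go.py
```

```text
t: 13.35
eef_pos: [0.5213, -0.0557, 0.1655]
tool_rot: [0.0, 0.805, 0.594, -0.0]
contact_force: [0.2, -0.1, -0.4]
gripper_width: 0.002
grasp_force: 0.0
t: 14.1
eef_pos: [0.5146, -0.0745, 0.2743]
tool_rot: [-0.001, 0.805, 0.594, -0.001]
contact_force: [-0.0, -0.2, -1.0]
gripper_width: 0.0
grasp_force: 0.0
0.11742480688950052
0.11791038251940558
0.11799231379947583
t 14.15 console [ 85.7   0.4 274. ] F [-0.3 -0.1  0.1] w -0.0005488376711836453
spin 0.001
```

View pics/s6.png

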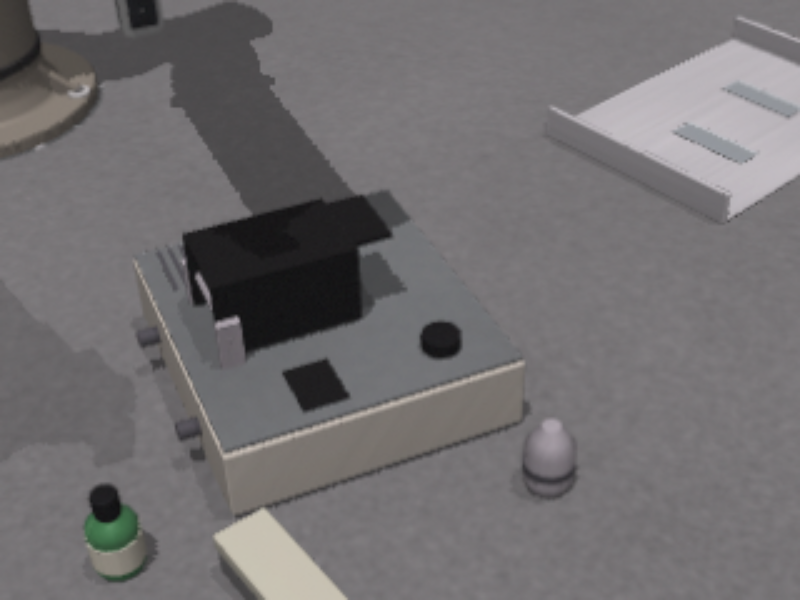

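The guard is flat shut, with its top at 117–118 mm along its whole length. The bottle, slide box and objective are where they were, and the gripper is clear.

```bash
python3 -c "from station import bot;print(bot.hand_in())"
```

```text
the job is handed in; nothing more can be done
None
```

The job is handed in: I lifted the guard, flipped the toggle fully to the robot's side (about 10 N at its stop, ball measured at y = −16.7 mm) and dropped the guard shut again in about 14 s of the 64 s allowed; the loose items look unmoved in the final picture, and hand-in returned no verdict.

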